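Set the freshly oiled rolling mill: plugs in, zero the rolls, two turns open

ROBOT

A 7-joint arm with a two-finger parallel gripper is mounted at the origin on the work surface. World frame = base frame: x ahead of the robot, y to its left, z up, the work surface at z = 0. Lengths are in m, angles in rad, forces in N, time in s.
With the tool pointing down it reaches from about 0.35 to 0.9 m from the base axis. Payload 8.1 kg.
Tool frame: the origin (TCP) lies at the centre of the arm's flange, where the gripper is bolted on; the fingertips stand 178 mm ahead of it and the grasp point (between the pads) lies 159 mm ahead of it; z points along the fingers, y is the line along which they close (so a half turn about z gives the same grasp; the last joint's range is limited). The gripper opens to 92 mm and grips with 3 to 60 N. Pads are 19 mm wide; open, the fingers measure 130 mm over their backs; the gripper's body (75 mm by 190 mm) begins 47 mm behind the grasp point.
Start: joints at [-1.209, 0.434, 0.025, 1.573, -0.012, 1.134, -0.075], TCP at [0.28, 0.559, 0.405] pointing down, gripper open.
Joint ranges: [-2.62, 2.62], [-0.44, 2.09], [-1.27, 1.32], [0.08, 2.57], [-1.32, 4.46], [0.12, 2], [-2.74, 2.74]. Speed limits (rad/s): [2.22, 2.22, 3.01, 3.01, 3.14, 3.14, 3.14].

INTERFACE

Orientations are given as a rotation vector (axis times angle).
In Python, from cell import arm gives the robot as it stands. The module is installed in compiled form; this text tells all that it offers.
- The arm moves only by the shell command python3 -m inch 'ROWS' [FORCE]. ROWS is text: rows parted by semicolons, each of 5 numbers parted by spaces: the shift along the tool's x, y, z in m, then the turn about the tool's z in rad, then the finger opening in m, from 0 to 0.0918. In form: x y z roll fingers; .... A call has 1 to 5 rows; each row is the pose to reach, as a shift and turn from the pose commanded when the call began, along the tool's axes at that moment; what a row does not reach only later rows make up. A row lasts 1/10 s, in which the tool goes at most 50 mm and 8.59 degrees, less where a joint would pass 70% of its speed; a pose out of reach is approached as far as the arm can. A call with a gripper value outside its range is refused whole. The fingers move at their own pace and stop on an object; FORCE is the grip in N (left out, the last holds). Time passes only in rows, so rows that repeat a pose let the fingers close. It gives the time, the measured TCP pose, the force, the opening and the grip force at its end, in the units of the state.
- arm.observe(): the state, without advancing time (a new reading comes with each control period).
- arm.get_image(name): name is "side" or "top"; returns the picture (400x640x3 uint8, red, green, blue); there is no depth.
- arm.get_calibration(name): a dict with "intrinsics" (3x3 intrinsics, pixels), "distortion" ([k1, k2, p1, p2, k3] as OpenCV has them; the pictures are not rectified), "pose" (4x4, takes a point from camera to world coordinates). Camera axes: x right, y up, looking along -z (the intrinsics and any distortion apply to the point x, -y, -z); pixel columns grow to the right and rows downward; lengths in m; the calibration is good to about 2 mm. A picture is of the moment at which its call begins. get_calibration takes no time and is no camera call.
- arm.sign_off(): hands the job in; it is judged then, once.
Trained networks look in the newest picture that a camera, given by its name, has taken for a name from the list of things; names that differ only in an ending like _2 or _b are one class to them, and where a whole thing is asked for, a point or a joint stands for the part that bears it (a point fixed in the world has none). Each returns a list of dicts, best first, with "conf" (0 to 1); they miss things now and then, are a little off and sometimes report something else, mostly with a low value. They report only what shows in the picture. A call takes as long as a camera call.
- arm.look_for(camera, query): "point" ([row, column] in pixels, amid what is visible of it).
- arm.silhouettes(camera, query): "region" (400x640 bool, what is visible of it) and "point" ([row, column] in pixels, amid what is visible of it).
- arm.place_of(camera, query): "point" ([row, column] in pixels: a listed point, or the origin of a listed thing).
The state is a dict: "clock": time; "joints": joint angles; "dq": joint speeds; "joint_efforts": joint torques, N m; "position": TCP position; "ee_rot": TCP orientation; "force": force on the tool from outside, world axes, zero at the start; "ft_torque": the same for the moment, N m; "width": opening from 0.0 (shut) to 1.0 (fully open); "gripper_force": force on a finger pad.
Only numpy, scipy, OpenCV 4.12 (cv2) and the standard library are available. Lean on these libraries where they do the work, as an engineer would, in place of code of your own. Each camera call takes 0.05 s, during which the arm holds its last target. There are 200 camera calls.

TASK

The rolling mill has just been oiled: put its two brass plugs back into the two oil cups on top of the mill, one in each, fully home. Then wind the gap wheel clockwise by its crank handle until the rolls meet and it stops, back it off exactly two full turns, and finish there still gripping the crank handle - do not let go of it. Leave the other things on the bench where they are.

Things in the scene. Friction and masses are not known exactly. Their poses are not given: they have to be found in the camera images.
- plug_a_mid (a point): a brass oil-cup plug standing on its shank, one of two alike: knurled round head 30 mm across, 14 mm high; below it a plain shank 14 mm across, 18 mm long, with a chamfered foot; 32 mm tall, about 100 g. The point is on its axis half-way up, 16 mm above the foot (the head spans 2 to 16 mm above the point); z is the axis, up
- plug_b_mid (a point): the other brass oil-cup plug standing on its shank, one of two alike: knurled round head 30 mm across, 14 mm high; below it a plain shank 14 mm across, 18 mm long, with a chamfered foot; 32 mm tall, about 100 g. The point is on its axis half-way up, 16 mm above the foot (the head spans 2 to 16 mm above the point); z is the axis, up
- oil_left (a point): mouth centre of the left oil cup on the mill's top (seen from the robot): a round steel neck 23 mm outside, bore 17 mm, standing 22 mm up from the flat top. The point is on the bore's axis at the rim, 222 mm above the bench, 118 mm from the wheel's axis. Either plug fits. Fully home, the head rests on the rim and the plug's centre is 2 mm below this point
- oil_right (a point): mouth centre of the right oil cup on the mill's top (seen from the robot): a round steel neck 23 mm outside, bore 17 mm, standing 22 mm up from the flat top. The point is on the bore's axis at the rim, 222 mm above the bench, 118 mm from the wheel's axis. Either plug fits. Fully home, the head rests on the rim and the plug's centre is 2 mm below this point
- wheel_axis (a point): point on the upright axis of the mill's gap wheel, level with the middle of the crank handle (about 282 mm above the bench). The wheel is a dark three-spoked handwheel 116 mm across above the middle of the mill; its rim's top is 252 mm above the bench. This point turns with the mill: y towards the left oil cup, x away from the robot
- handle_mid (a point): middle of the crank handle, an upright bare-metal grip 20 mm across, 55 mm tall, on the wheel's rim, 52 mm from the wheel's axis. The point is on its axis, 27.5 mm below its top. The grip spins freely on its pin: hold it firmly from above and carry it round without turning the gripper. The wheel needs about 3 N at the handle and stays where it is left
- gap_wheel (a joint): turn of the gap wheel, rad, counted through all turns: 0 = wound down to the firm stop (rolls meet), grows counter-clockwise seen from above (opening); two turns open = 12.566. At 0 the handle lies on the side of the axis facing the robot (-x of point wheel_axis). Starts between 1.4 and 4.4
- mill: bench rolling mill, teal cast frame on a base 160 mm deep (x) and 300 mm wide (y), flat top 200 mm above the bench; fixed to the bench. Origin under its centre, below the wheel's axis; x points away from the robot, y to the left oil cup
- jar: small glass jar with a steel cap, 38 mm across, 48 mm tall, bystander; origin under its centre
- oil_bottle: white oil bottle with a black nozzle, 44 mm across, 110 mm tall, bystander; origin under its centre
- bench_block: square steel bench block 70 x 70 x 20 mm, bystander; origin under its centre
- hammer: hammer lying flat, along its x, bystander
- brush: bench brush lying flat, 160 mm long along its x, bystander
- ring_mandrel: tapered steel ring mandrel with a wooden handle lying behind the mill, 310 mm long along its x, bystander
- pliers: pliers lying flat, about 125 mm long along their x, bystander
- crank_handle: the crank handle itself (see handle_mid), origin at its foot on the wheel's rim, 27.5 mm below handle_mid; it spins on its pin

How it is judged:
By the outcome, as a careful person would: the job done as asked, in the order asked, and still so for the second after the job is handed in, while the arm keeps its last pose, push and grip.
It also fails if it takes over 72 s, if anything falls off the work surface, if the arm or the gripper's body presses on something with over 40 N, if the wrist force passes 120 N, or if a joint passes its speed limit or range.

## Working session

There is one attempt and no reset: what is moved stays moved. The work goes in short steps, Python scripts to look and compute and a shell command to move; the robot and the scene stay as the last step left them, time stands still between calls to the robot, and variables do not carry over. Pictures are saved under pics/ and viewed, at most 10 in all, crops included, and the job is handed in when it is done.

```bash
mkdir -p pics; cat > h.py <<'E'
import numpy as np, cv2
from cell import arm
from scipy.spatial.transform import Rotation as R
def ray(cam,p):
    c=arm.get_calibration(cam);K=np.array(c["intrinsics"],float);D=np.array(c["distortion"],float);T=np.array(c["pose"])
    u=cv2.undistortPoints(np.array([[[p[1],p[0]]]],float),K,D)[0,0]
    d=T[:3,:3]@np.array([u[0],-u[1],-1.]);return T[:3,3],d/np.linalg.norm(d)
def onz(cam,p,z):
    o,d=ray(cam,p);return o+d*(z-o[2])/d[2]
def tri(p,q,c1="top",c2="side"):
    o1,d1=ray(c1,p);o2,d2=ray(c2,q)
    s=np.linalg.lstsq(np.c_[d1,-d2],o2-o1,rcond=None)[0]
    a,b=o1+d1*s[0],o2+d2*s[1];return (a+b)/2,np.linalg.norm(a-b)
def proj(cam,X):
    c=arm.get_calibration(cam);T=np.linalg.inv(np.array(c["pose"]));x=T[:3,:3]@np.array(X,float)+T[:3,3]
    p=cv2.projectPoints(np.array([[x[0],-x[1],-x[2]]]),np.zeros(3),np.zeros(3),np.array(c["intrinsics"],float),np.array(c["distortion"],float))[0][0,0]
    return p[::-1]
def totool(v):
    s=arm.observe();return R.from_rotvec(s["ee_rot"]).inv().apply(v)
def save(cam,f):
    im=arm.get_image(cam);cv2.imwrite("pics/"+f,im[:,:,::-1]);return im
E
python3 - <<'E'
from h import *
np.set_printoptions(precision=4,suppress=True)
for c in("top","side"):
    save(c,c+"0.png"); print(c,np.array(arm.get_calibration(c)["pose"])[:3,3])
    for q in("plug_a_mid","oil_left","oil_right","wheel_axis","handle_mid","mill"):
        print(q,[(np.round(r["point"],1).tolist(),round(r["conf"],2)) for r in arm.place_of(c,q)][:5])
s=arm.observe();print(s, R.from_rotvec(s["ee_rot"]).as_matrix())
E
```

```text
top [ 0.3522 -0.009   1.5536]
plug_a_mid [([247.0, 231.8], 0.51)]
oil_left [([182.0, 292.1], 0.85), ([284.4, 221.0], 0.46)]
oil_right [([189.8, 357.8], 0.92)]
wheel_axis [([181.8, 324.1], 0.95)]
handle_mid [([169.3, 317.3], 0.54), ([241.1, 309.5], 0.21)]
mill [([198.2, 322.4], 0.63)]
side [0.4058 0.8347 1.0896]
plug_a_mid [([341.6, 354.2], 0.65), ([240.5, 297.4], 0.59)]
oil_left [([220.9, 285.0], 0.82), ([163.9, 299.8], 0.22)]
oil_right [([164.1, 298.9], 0.94)]
wheel_axis [([180.8, 289.2], 0.77)]
handle_mid [([183.1, 273.5], 0.68), ([193.5, 362.4], 0.5)]
mill [([243.1, 298.4], 0.7)]
{'clock': 0.7, 'joints': array([-1.2086,  0.4345,  0.025 ,  1.5732, -0.0116,  1.134 , -0.0751]), 'dq': array([-0.0005, -0.0003,  0.    , -0.0008,  0.0014,  0.0011,  0.0009]), 'joint_efforts': array([ -0.0005, -66.7512,   0.9836, -31.4775,  -0.0605,   0.0321,
         0.0001]), 'position': array([0.2802, 0.5587, 0.4048]), 'ee_rot': array([-0.7237, -3.0571, -0.0002]), 'force': array([-0.2198, -0.3536,  0.2507]), 'ft_torque': array([-0.0522,  0.07  , -0.0081]), 'gripper_force': 0.0, 'width': 0.9988167639482058} [[-0.8939  0.4483  0.    ]
 [ 0.4483  0.8939  0.0001]
 [ 0.      0.0001 -1.    ]]
```

View pics/top0.png

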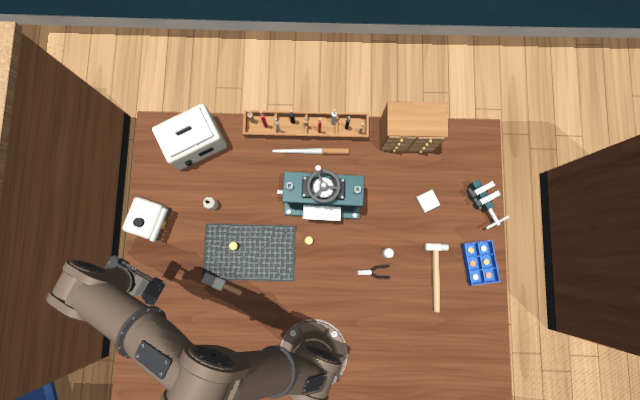

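View pics/side0.png

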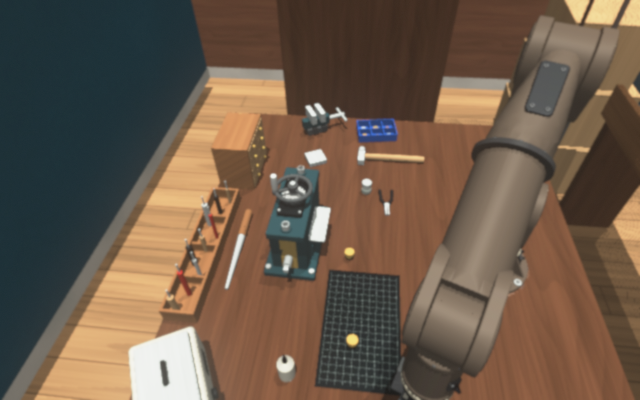

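```bash
python3 - <<'E'
from h import *
np.set_printoptions(precision=4,suppress=True)
for n,a,b in(("L",(182,292.1),(220.9,285)),("R",(189.8,357.8),(164.1,298.9)),("W",(181.8,324.1),(180.8,289.2)),("H",(169.3,317.3),(183.1,273.5)),("pl1",(247,231.8),(341.6,354.2)),("pl2",(247,231.8),(240.5,297.4)),("m",(198.2,322.4),(243.1,298.4)),("p3",(284.4,221),(341.6,354.2)),("h2",(241.1,309.5),(193.5,362.4))): print(n,*tri(a,b))
for c,p in(("side",(341.6,354.2)),("side",(240.5,297.4)),("top",(247,231.8)),("top",(284.4,221))): print(p,onz(c,p,.016))
E
```

```text
L [0.6158 0.0818 0.2192] 0.010117095183897773
R [ 0.6011 -0.145   0.2318] 0.009345701192235174
W [ 0.6141 -0.0283  0.2685] 0.0001614502998114852
H [ 0.6543 -0.0047  0.278 ] 0.00023885438935137817
pl1 [0.3968 0.3213 0.0249] 0.0017629093725158914
pl2 [0.4622 0.2591 0.3699] 0.15140051722240921
m [ 0.6038 -0.0271 -0.0162] 0.0007412396926142651
p3 [0.3275 0.3446 0.0872] 0.13849887575100542
h2 [0.4082 0.0156 0.2815] 0.012764647190877545
(341.6, 354.2) [0.3958 0.317  0.016 ]
(240.5, 297.4) [ 0.6027 -0.0124  0.016 ]
(247, 231.8) [0.3979 0.3231 0.016 ]
(284.4, 221) [0.2537 0.357  0.016 ]
```

The top view shows the plugs at about (246,233) and (240,309), the oil cups at about (186,289) and (190,360), the wheel at about (186,324) and the handle at (168,318). The side view has the plugs at (340,352) and (253,349), but the network missed the second one. I'll zoom in to refine these.

```bash
python3 - <<'E'
from h import *
np.set_printoptions(precision=4,suppress=True)
t=cv2.imread("pics/top0.png");s=cv2.imread("pics/side0.png")
z=lambda im,r,c,h,w,k:cv2.resize(im[r:r+h,c:c+w],None,fx=k,fy=k,interpolation=cv2.INTER_CUBIC)
a=z(t,155,275,75,100,5);b=z(s,155,255,75,100,5)[:, :]
cv2.imwrite("pics/z0.png",cv2.resize(np.vstack([a,b]),(400,600)))
cv2.imwrite("pics/z0.png",np.hstack([z(t,160,275,65,97,4),z(s,155,258,65,97,4)]))
for n,im in(("top",t),("side",s)):
    hsv=cv2.cvtColor(im,cv2.COLOR_BGR2HSV);m=cv2.inRange(hsv,(20,110,120),(35,255,255))
    k,l,st,ce=cv2.connectedComponentsWithStats(m)
    for i in range(1,k):
        if st[i,4]>12: p=ce[i][::-1];print(n,p,st[i,4],onz(n,p,.025),onz(n,p,.03))
for q in("oil_left","wheel_axis","handle_mid","plug_a_mid"):
  for c in("top","side"):
    for r in arm.silhouettes(c,q)[:3]:
        y,x=np.nonzero(r["region"]);print(q,c,round(r["conf"],2),y.min(),y.max(),x.min(),x.max(),y.mean(),x.mean(),len(y))
E
```

```text
top [224.3158 163.0526] 19 [0.48   0.5936 0.025 ] [0.4796 0.5916 0.03  ]
side [251.9846 349.0308] 65 [0.4304 0.0243 0.025 ] [0.4302 0.0281 0.03  ]
side [262.5 294.8] 20 [0.5955 0.0822 0.025 ] [0.5946 0.0857 0.03  ]
side [339.6385 351.9692] 130 [0.4022 0.3165 0.025 ] [0.4022 0.3189 0.03  ]
oil_left top 0.75 165 220 278 364 194.67633869691375 322.5449749406489 3791
oil_left side 0.85 166 280 264 329 225.25772078743 295.7330684486184 5537
oil_left side 0.45 179 194 361 371 186.29787234042553 366.1418439716312 141
wheel_axis top 0.67 265 279 357 389 272.3287037037037 375.22685185185185 216
wheel_axis top 0.66 165 220 280 365 194.84599266631744 323.38239916186484 3818
wheel_axis side 0.77 166 280 264 329 224.80439367311072 295.74956063268894 5690
handle_mid side 0.57 174 190 270 277 181.93333333333334 273.8095238095238 105
handle_mid side 0.37 147 164 358 423 156.88116591928252 384.90582959641256 446
plug_a_mid top 0.48 243 250 230 237 246.08163265306123 233.24489795918367 49
plug_a_mid side 0.65 334 346 347 357 340.0 352.0 119
```

View pics/z0.png

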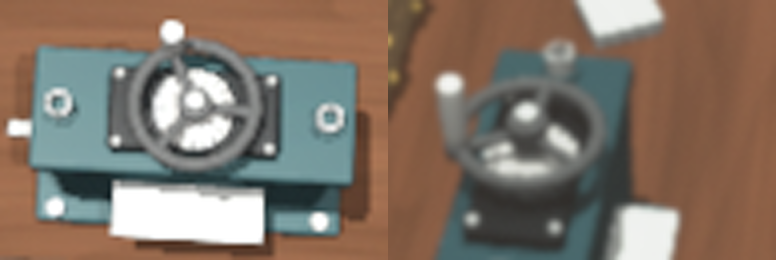

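```bash
python3 - <<'E'
from h import *
np.set_printoptions(precision=4,suppress=True)
L=onz("top",(185.1,289.1),.222);Rr=onz("top",(189.1,356.9),.222);W=onz("top",(185.9,324.0),.247)
print(L,Rr,(L+Rr)/2,np.linalg.norm(L-Rr),"wheel",W,"yaw",np.arctan2(-(L-Rr)[0],(L-Rr)[1]))
print("handle",onz("top",(167.4,317.6),.3095),onz("side",(175.1,272.9),.3095))
print("side R",onz("side",(167.9,300.6),.222),"L",onz("side",(225,285),.222),"W",onz("side",(184.3,291),.25))
t=cv2.imread("pics/top0.png").astype(int);
for r,c in((246,233),(240,309)):
    w=t[r-6:r+7,c-6:c+7];m=(w[...,2]-w[...,0]>70)&(w[...,1]>110);y,x=np.nonzero(m);p=(y.mean()+r-6,x.mean()+c-6);print(p,len(y),onz("top",p,.030))
E
```

```text
[0.6092 0.0919 0.222 ] [ 0.6006 -0.143   0.222 ] [ 0.6049 -0.0256  0.222 ] 0.2350133546485207 wheel [ 0.6044 -0.0286  0.247 ] yaw -0.03689620154729276
handle [ 0.6531 -0.0056  0.3095] [ 0.6527 -0.0038  0.3095]
side R [ 0.6001 -0.1394  0.222 ] L [0.6073 0.0997 0.222 ] W [ 0.6109 -0.0335  0.25  ]
(np.float64(245.67391304347825), np.float64(232.8695652173913)) 46 [0.4027 0.3163 0.03  ]
(np.float64(239.26190476190476), np.float64(308.75)) 84 [0.434  0.0231 0.03  ]
```

```bash
python3 -m inch '-0.2177 -0.1613 0.12 1.107 0.07;-0.2177 -0.1613 0.12 1.107 0.07;-0.2177 -0.1613 0.12 1.107 0.07;-0.2177 -0.1613 0.12 1.107 0.07;-0.2177 -0.1613 0.12 1.107 0.07' 40
```

```text
clock: 1.6
position: [0.3839, 0.3531, 0.3032]
ee_rot: [1.801, 2.574, 0.002]
force: [0.6, -0.6, -1.0]
width: 0.763
gripper_force: 0.0
```

```bash
python3 -m inch '0 0 0 0 0.07' ; python3 - <<'E'
from h import *
s=arm.observe();M=R.from_rotvec(s["ee_rot"]).as_matrix();print(s["position"],M.round(4),"roll",np.arctan2(M[1,1],M[0,1]),"mv",totool(np.array([.4025,.317,.186])-s["position"]))
E
```

```text
clock: 1.7
position: [0.3857, 0.3481, 0.3015]
ee_rot: [1.809, 2.566, -0.009]
force: [-0.2, 1.1, 1.1]
width: 0.76
gripper_force: 0.0
[0.3857161  0.34810071 0.30149547] [[-0.3358  0.9419 -0.0012]
 [ 0.9419  0.3358 -0.006 ]
 [-0.0052 -0.0032 -1.    ]] roll 0.34249451210511406 mv [-0.03433043  0.0057298   0.11565789]
```

```bash
python3 -m inch '-0.0343 0.0057 0.05 0.3425 0.07;-0.0343 0.0057 0.05 0.3425 0.07;-0.0343 0.0057 0.05 0.3425 0.07;-0.0343 0.0057 0.05 0.3425 0.07;-0.0343 0.0057 0.05 0.3425 0.07' ; cat > st.py <<'E'
import sys
from h import *
np.set_printoptions(precision=4,suppress=True)
s=arm.observe();M=R.from_rotvec(s["ee_rot"]).as_matrix();print(s["position"],"roll",np.arctan2(M[1,1],M[0,1]).round(4),"tilt",M[:2,2],"F",s["force"],s["width"]*.0918)
if len(sys.argv)>3: print("mv",totool(np.array(list(map(float,sys.argv[1:4])))-s["position"]))
E
python3 st.py .4025 .317 .186; python3 - <<'E'
from h import *
a=save("top","t1.png");b=save("side","s1.png")
z=lambda im,r,c,h,w,k:cv2.resize(im[r:r+h,c:c+w],None,fx=k,fy=k,interpolation=cv2.INTER_CUBIC)[...,::-1]
cv2.imwrite("pics/z1.png",np.hstack([z(a,210,190,90,90,4),z(b,280,300,90,90,4)]))
E
```

```text
clock: 2.2
position: [0.4006, 0.3252, 0.2538]
ee_rot: [-2.203, -2.239, -0.001]
force: [-0.4, 0.1, 0.3]
width: 0.765
gripper_force: 0.0
[0.4006 0.3252 0.2538] roll 0.0163 tilt [0.0004 0.0006] F [-0.409   0.1252  0.2584] 0.07024886444081577
mv [-0.0083  0.0017  0.0678]
```

View pics/z1.png

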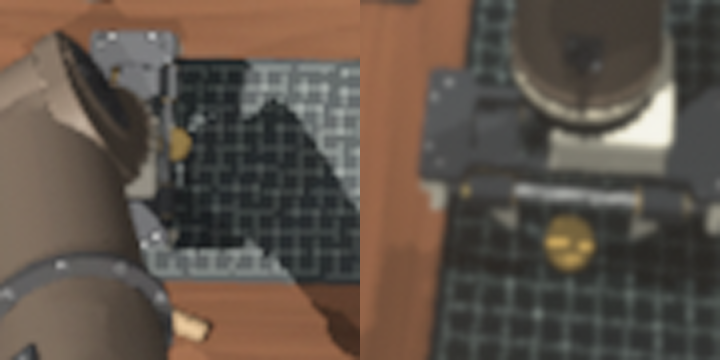

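The open fingers straddle plug 1 (crop top (180,143), side (570,243)). I'll correct the offset and go down.

```bash
python3 -m inch '-0.0083 0.0017 0.03 0.0163 0.07;-0.0083 0.0017 0.055 0.0163 0.07;-0.0083 0.0017 0.055 0.0163 0.07' ; python3 st.py .4025 .317 .186
```

```text
clock: 2.6
position: [0.4015, 0.3157, 0.1966]
ee_rot: [-2.223, -2.219, 0.006]
force: [-0.0, 0.3, 0.5]
width: 0.764
gripper_force: 0.0
[0.4015 0.3157 0.1966] roll -0.0018 tilt [-0.003  -0.0027] F [-0.0484  0.2543  0.4846] 0.070105774272102
mv [0.0013 0.001  0.0106]
```

```bash
python3 -m inch '0.0013 0.001 0.009 -0.002 0.07;0.0013 0.001 0.009 -0.002 0.0;0.0013 0.001 0.009 -0.002 0.0;0.0013 0.001 0.009 -0.002 0.0' 40 ; python3 -m inch '0 0 0 0 0;0 0 0 0 0;0 0 0 0 0' ; python3 st.py .4025 .317 .186
```

```text
clock: 3.0
position: [0.4037, 0.3179, 0.1903]
ee_rot: [-2.222, -2.221, -0.002]
force: [0.7, -0.8, -0.0]
width: 0.545
gripper_force: 0.0
clock: 3.3
position: [0.4035, 0.3176, 0.1897]
ee_rot: [-2.222, -2.22, -0.001]
force: [-0.5, 0.8, 1.7]
width: 0.317
gripper_force: 40.0
[0.4035 0.3176 0.1897] roll -0.0009 tilt [0.0002 0.0003] F [-0.4509  0.7987  1.6507] 0.02907648036843149
mv [-0.0006 -0.001   0.0037]
```

```bash
python3 -m inch '0 0 -0.05 0 0;0 0 -0.1 0 0;-0.02 0.02 -0.15 0 0;-0.05 0.05 -0.19 0 0;-0.09 0.08 -0.22 0 0' ; python3 -m inch '-0.05 0.045 -0.03 0 0;-0.09 0.08 -0.03 0 0;-0.13 0.12 -0.03 0 0;-0.136 0.125 -0.03 0 0;-0.136 0.125 -0.03 0 0'; python3 -m inch '0 0 0 0 0;0 0 0 0 0'; python3 st.py .6085 .092 .445
```

```text
clock: 3.8
position: [0.4717, 0.2429, 0.3991]
ee_rot: [-2.219, -2.224, -0.004]
force: [0.5, -0.5, -1.4]
width: 0.315
gripper_force: 40.0
clock: 4.3
position: [0.5988, 0.1005, 0.4266]
ee_rot: [2.229, 2.208, -0.001]
force: [0.5, 0.1, -1.6]
width: 0.318
gripper_force: 40.0
clock: 4.5
position: [0.5956, 0.1076, 0.426]
ee_rot: [-2.22, -2.221, 0.001]
force: [-0.3, -0.0, -0.9]
width: 0.313
gripper_force: 40.0
[0.5956 0.1076 0.426 ] roll 0.0004 tilt [-0.0013  0.0006] F [-0.3071 -0.0007 -0.9456] 0.028774776234109223
mv [-0.0156  0.0128 -0.019 ]
```

```bash
python3 -m inch '-0.0156 0.0128 0 0 0;-0.0156 0.0128 0 0 0;-0.0156 0.0128 0 0 0' ; python3 st.py .6085 .092 .426; python3 - <<'E'
from h import *
a=save("top","t2.png");b=save("side","s2.png")
z=lambda im,r,c,h,w,k:cv2.resize(im[r:r+h,c:c+w],None,fx=k,fy=k,interpolation=cv2.INTER_CUBIC)[...,::-1]
cv2.imwrite("pics/z2.png",np.hstack([z(a,140,250,100,100,4),z(b,190,250,67,67,6)[:400]]))
for X in((.6085,.092,.222),(.6085,.092,.264)): print(proj("side",X))
E
```

```text
clock: 4.8
position: [0.6085, 0.0921, 0.4264]
ee_rot: [-2.221, -2.221, -0.0]
force: [-0.3, -0.0, 0.2]
width: 0.313
gripper_force: 40.0
[0.6085 0.0921 0.4264] roll 0.0003 tilt [-0.0005  0.0005] F [-0.2624 -0.0469  0.2342] 0.028761153287267006
mv [-0.0001 -0.      0.0004]
[222.86726242 285.06538113]
[212.57834724 283.81409856]
```

View pics/z2.png

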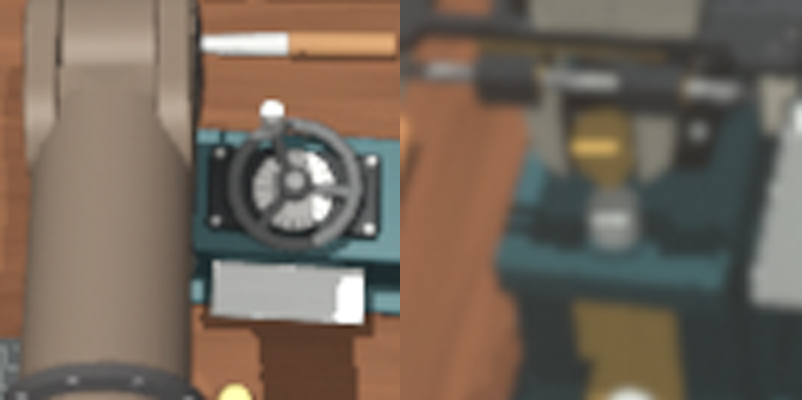

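```bash
python3 - <<'E'
from h import *
b=cv2.imread("pics/s2.png").astype(int)
print("px/m x",(proj("side",(.6185,.092,.222))-proj("side",(.5985,.092,.222)))/.02,"y",(proj("side",(.6085,.102,.222))-proj("side",(.6085,.082,.222)))/.02)
for r in range(206,236):
    row=b[r,276:296]; print(r," ".join("%3d/%-3d"%(p[2],p[0]) for p in row))
E
```

```text
px/m x [ -27.08174782 -356.60750657] y [271.30204017 -63.427986  ]
206  96/84   71/61   57/49   55/47   55/48   56/48   58/50   60/52   60/52   61/54   60/54   60/55   59/55   60/56   60/56   59/56   60/56   60/56   59/56   62/57 
207  95/84   69/59   55/46   55/45   55/44   58/45   62/46   66/47   69/48   68/50   65/53   61/54   60/55   60/55   60/56   60/56   60/55   60/56   60/56   60/54 
208  98/86   70/60   61/52   67/55   75/55   81/53   86/53   91/55   93/54   91/56   81/54   73/55   69/58   70/63   72/66   70/65   68/63   67/62   66/61   64/58 
209 101/88   75/64   69/57   85/65   99/66  107/62  110/61  111/60  113/62  109/61  103/61   93/60   87/66   91/80   95/85   96/86   92/83   90/81   86/77   77/69 
210 105/92   79/67   75/56   97/64  113/66  118/64  120/64  120/64  120/64  119/64  115/63  107/63  101/75  109/93  117/103 118/105 118/104 116/103 110/98   94/84 
211 111/97   85/71   84/55  105/59  118/64  122/65  122/65  122/65  121/65  121/64  120/64  113/64  106/75  113/96  123/109 128/113 128/113 127/112 120/106 101/90 
212 114/100  91/75   94/60  117/63  129/67  131/6
[... 3186 characters left out ...]
/92   67/94   64/87   57/72   54/63   53/61 
232  69/97   68/94   68/93   68/94   68/95   68/94   68/92   70/92   72/93   74/95   73/95   70/92   68/90   67/92   68/97   71/101  68/96   61/83   58/75   59/75 
233  72/103  72/102  72/102  71/102  72/103  71/102  69/97   69/97   69/95   69/94   69/96   69/97   69/97   70/99   71/102  71/103  70/101  69/97   67/94   67/94 
234  72/100  72/99   71/100  71/99   72/102  73/103  72/102  72/101  72/101  71/100  71/101  71/102  71/103  72/103  72/104  72/104  72/104  72/104  71/103  72/103
235  66/87   66/88   66/88   66/88   68/92   69/95   70/96   70/97   71/98   71/99   71/99   72/100  72/101  71/101  72/102  72/103  73/104  72/103  74/105  73/104
```

```bash
python3 -m inch '0 0 0.008 0 0;0 0 0.012 0 0;0 0 0.016 0 0;0 0 0.018 0 0;0 0 0.018 0 0' ; python3 st.py .6085 .092 .394
```

```text
clock: 5.4
position: [0.609, 0.0911, 0.408]
ee_rot: [-2.222, -2.22, 0.001]
force: [-0.5, 1.1, -1.7]
width: 0.315
gripper_force: 40.0
[0.609  0.0911 0.408 ] roll -0.0008 tilt [-0.0007  0.    ] F [-0.4502  1.0584 -1.6603] 0.028930164894540037
mv [ 0.0009 -0.0004  0.014 ]
```

```bash
python3 -m inch '0 0 0.003 0 0;0 0 0.006 0 0;0 0 0.006 0 0' ; python3 st.py .6085 .092 .394
```

```text
clock: 5.7
position: [0.609, 0.0911, 0.4021]
ee_rot: [-2.222, -2.22, 0.0]
force: [-0.1, 1.6, -1.0]
width: 0.311
gripper_force: 40.0
[0.609  0.0911 0.4021] roll -0.0007 tilt [-0.0003  0.0002] F [-0.1486  1.5523 -0.9842] 0.02852894622991359
mv [ 0.0008 -0.0005  0.0081]
```

```bash
python3 -m inch '0 0 0.003 0 0;0 0 0.006 0 0;0 0 0.009 0 0;0 0 0.012 0 0;0 0 0.012 0 0' ; python3 st.py .6085 .092 .394
```

```text
clock: 6.2
position: [0.6089, 0.0908, 0.3932]
ee_rot: [-2.222, -2.22, -0.004]
force: [-11.6, 0.7, 25.5]
width: 0.309
gripper_force: 40.0
[0.6089 0.0908 0.3932] roll -0.0008 tilt [0.0015 0.0019] F [-11.6272   0.7362  25.4663] 0.028408008021249754
mv [ 0.0012 -0.0004 -0.0008]
```

```bash
python3 -m inch '0 0 -0.002 0 0.05;0 0 -0.002 0 0.05;0 0 -0.002 0 0.05;0 0 -0.05 0 0.06;0 0 -0.09 0 0.07' ; python3 st.py .432 .025 .45;python3 - <<'E'
from h import *
a=save("top","t3.png");b=save("side","s3.png")
z=lambda im,r,c,h,w,k:cv2.resize(im[r:r+h,c:c+w],None,fx=k,fy=k,interpolation=cv2.INTER_CUBIC)[...,::-1]
cv2.imwrite("pics/z3.png",z(b,190,250,67,67,6))
for X in((.609,.091,.236),(.609,.091,.222)):print(proj("side",X))
E
```

```text
clock: 6.7
position: [0.6089, 0.0908, 0.4808]
ee_rot: [-2.222, -2.219, 0.004]
force: [1.4, 0.0, 0.1]
width: 0.67
gripper_force: 0.0
[0.6089 0.0908 0.4808] roll -0.0013 tilt [-0.0022 -0.0012] F [1.4243 0.0358 0.0974] 0.061495647620151216
mv [-0.066  -0.1768  0.0313]
[219.21289336 284.5400912 ]
[222.58261068 284.95057624]
```

View pics/z3.png

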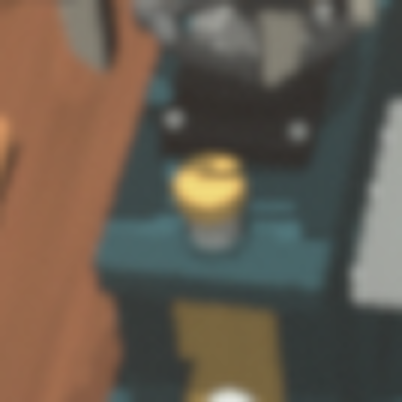

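Plug 1 sits upright and fully home on the left neck (side view about (219.7,284.8), where predicted). For plug 2 I'll turn the gripper 90° so its body clears the mill.

```bash
python3 -m inch '0 -0.05 0 -0.15 0.07;-0.02 -0.1 0 -0.3 0.07;-0.04 -0.15 0.02 -0.45 0.07;-0.066 -0.177 0.05 -0.6 0.07;-0.066 -0.177 0.08 -0.745 0.07'; python3 -m inch '0 0 0 -0.149 0.07;0 0 0 -0.298 0.07;0 0 0 -0.447 0.07;0 0 0 -0.596 0.07;0 0 0 -0.745 0.07';python3 -m inch '0 0 0 -0.08 0.07;0 0 0 -0.08 0.07'; python3 st.py .432 .0245 .188; python3 - <<'E'
from h import *
M=R.from_rotvec(arm.observe()["ee_rot"]).as_matrix();print(M.round(3))
for c in("top","side"):print(c,[(r["point"],r["conf"]) for r in arm.place_of(c,"plug_a_mid")])
save("side","s4.png")
E
```

```text
clock: 7.3
position: [0.4287, 0.0224, 0.4001]
ee_rot: [1.256, 2.879, 0.002]
force: [1.3, 0.5, -0.4]
width: 0.759
gripper_force: 0.0
clock: 7.8
position: [0.4319, 0.0249, 0.4]
ee_rot: [-0.119, -3.139, 0.001]
force: [0.2, -0.5, -0.6]
width: 0.76
gripper_force: 0.0
clock: 8.0
position: [0.4319, 0.0249, 0.4]
ee_rot: [-0.001, -3.141, 0.0]
force: [0.4, 0.1, 0.5]
width: 0.763
gripper_force: 0.0
[0.4319 0.0249 0.4   ] roll 1.5699 tilt [-0.0007 -0.0003] F [0.4222 0.0791 0.4704] 0.07005063111614653
mv [-0.0002 -0.0004  0.212 ]
[[-1.     0.001 -0.001]
 [ 0.001  1.    -0.   ]
 [ 0.001 -0.    -1.   ]]
top []
side [([222.8, 287.1], 0.59), ([256.3, 233.8], 0.45)]
```

```bash
python3 -m inch '0 0 0.05 0 0.07;0 0 0.1 0 0.07;0 0 0.15 0 0.07;0 0 0.19 0 0.07;0 0 0.205 0 0.07';python3 -m inch '0 0 0.004 0 0.07;0 0 0.008 0 0.07;0 0 0.008 0 0.07'; python3 -m inch '0 0 0 0 0;0 0 0 0 0;0 0 0 0 0;0 0 0 0 0;0 0 0 0 0' 40;python3 -m inch '0 0 0 0 0;0 0 0 0 0'; python3 st.py
```

```text
clock: 8.65
position: [0.4307, 0.0249, 0.1922]
ee_rot: [-0.006, -3.137, 0.002]
force: [0.1, 1.1, -0.1]
width: 0.76
gripper_force: 0.0
clock: 8.95
position: [0.4324, 0.0252, 0.188]
ee_rot: [0.004, 3.14, 0.0]
force: [-0.4, -0.5, -0.3]
width: 0.759
gripper_force: 0.0
clock: 9.45
position: [0.432, 0.0252, 0.1877]
ee_rot: [0.003, 3.141, 0.0]
force: [0.3, -0.9, -0.4]
width: 0.373
gripper_force: 0.0
clock: 9.65
position: [0.432, 0.0252, 0.1875]
ee_rot: [0.003, 3.142, 0.0]
force: [0.3, -0.0, 1.6]
width: 0.316
gripper_force: 40.0
[0.432  0.0252 0.1875] roll 1.5691 tilt [0.0001 0.0001] F [ 0.3272 -0.0091  1.6245] 0.029008912848398863
```

```bash
python3 -m inch '0 0 -0.05 0 0;0 -0.01 -0.1 0 0;0 -0.03 -0.14 0 0;0 -0.06 -0.18 0 0;0 -0.09 -0.21 0 0' ; python3 -m inch '-0.02 -0.04 -0.03 0 0;-0.06 -0.06 -0.035 0 0;-0.1 -0.07 -0.035 0 0;-0.14 -0.075 -0.035 0 0;-0.16 -0.075 -0.035 0 0'; python3 -m inch '0 0 0 0 0;0 0 0 0 0';python3 st.py .6 -.1435 .425
```

```text
clock: 10.15
position: [0.4316, -0.0659, 0.3999]
ee_rot: [0.001, 3.14, 0.001]
force: [1.4, 0.6, -1.4]
width: 0.314
gripper_force: 40.0
clock: 10.65
position: [0.5941, -0.1407, 0.4316]
ee_rot: [-0.003, -3.142, 0.001]
force: [-0.8, -0.1, -0.1]
width: 0.316
gripper_force: 40.0
clock: 10.85
position: [0.5915, -0.1402, 0.4316]
ee_rot: [-0.003, -3.14, 0.0]
force: [-0.6, -0.9, -1.9]
width: 0.318
gripper_force: 40.0
[ 0.5915 -0.1402  0.4316] roll 1.569 tilt [-0.002  -0.0002] F [-0.565  -0.8533 -1.8712] 0.029183590844454068
mv [-0.0086 -0.0033  0.0066]
```

```bash
python3 -m inch '-0.0086 -0.0033 0.002 0 0;-0.0086 -0.0033 0.005 0 0;-0.0086 -0.0033 0.005 0 0';python3 st.py .6 -.1435 .425; python3 - <<'E'
from h import *
b=save("side","s5.png");save("top","t5.png")
z=lambda im,r,c,h,w,k:cv2.resize(im[r:r+h,c:c+w],None,fx=k,fy=k,interpolation=cv2.INTER_CUBIC)[...,::-1]
cv2.imwrite("pics/z5.png",np.hstack([z(b,135,265,67,67,8),]))
for X in((.6,-.1435,.211),(.6,-.1435,.222),(.6,-.1435,.24),(.6,-.1435,.263)):print(proj("side",X))
print((proj("side",(.61,-.1435,.222))-proj("side",(.59,-.1435,.222)))/.02)
E
```

```text
clock: 11.15
position: [0.5999, -0.1435, 0.4271]
ee_rot: [-0.003, -3.141, -0.0]
force: [-0.7, 0.6, -1.3]
width: 0.31
gripper_force: 40.0
[ 0.5999 -0.1435  0.4271] roll 1.5689 tilt [-0.0007  0.0003] F [-0.7496  0.5997 -1.314 ] 0.028434419964403015
mv [-0.0001  0.      0.0021]
[169.66628388 301.0023829 ]
[167.04549421 300.81799567]
[162.68829123 300.51142398]
[156.99313295 300.11068008]
[ -20.04968355 -313.75240831]
```

View pics/z5.png

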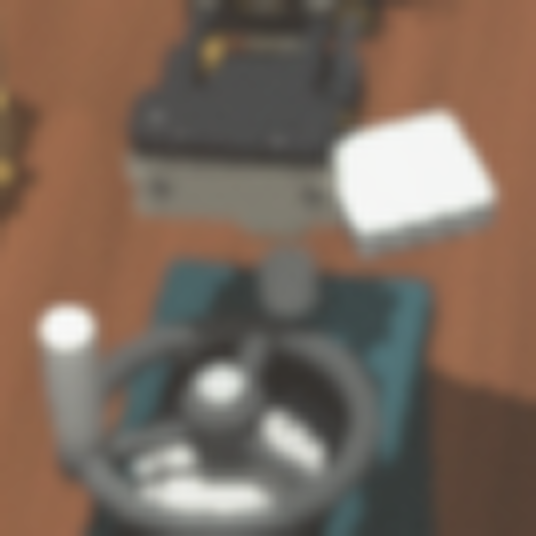

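The neck at about (169.4,301.1) matches the prediction of (169.7,301.0). The near finger hides the plug. Lowering on force.

```bash
python3 -m inch '0 0 0.008 0 0;0 0 0.014 0 0;0 0 0.018 0 0;0 0 0.021 0 0;0 0 0.021 0 0' ; python3 st.py .6 -.1435 .3915
```

```text
clock: 11.75
position: [0.6005, -0.1434, 0.406]
ee_rot: [0.002, 3.142, 0.0]
force: [1.8, 0.4, -1.7]
width: 0.316
gripper_force: 40.0
[ 0.6005 -0.1434  0.406 ] roll 1.5692 tilt [0. 0.] F [ 1.8034  0.4272 -1.7258] 0.029005085857631837
mv [ 0.0005 -0.0001  0.0145]
```

```bash
python3 -m inch '0 0 0.003 0 0;0 0 0.006 0 0;0 0 0.006 0 0' ; python3 st.py .6 -.1435 .3915
```

```text
clock: 12.05
position: [0.6005, -0.1433, 0.4003]
ee_rot: [0.002, 3.141, 0.0]
force: [2.4, 0.4, -1.7]
width: 0.318
gripper_force: 40.0
[ 0.6005 -0.1433  0.4003] roll 1.5693 tilt [0.0006 0.0001] F [ 2.3873  0.3537 -1.6874] 0.02920738796125872
mv [ 0.0005 -0.0002  0.0088]
```

```bash
python3 -m inch '0 0 0.003 0 0;0 0 0.006 0 0;0 0 0.009 0 0;0 0 0.012 0 0;0 0 0.012 0 0' ; python3 st.py .6 -.1435 .3915
```

```text
clock: 12.55
position: [0.6008, -0.143, 0.3912]
ee_rot: [0.002, 3.138, 0.002]
force: [-4.2, 5.2, 23.5]
width: 0.313
gripper_force: 40.0
[ 0.6008 -0.143   0.3912] roll 1.5698 tilt [0.0035 0.0013] F [-4.1781  5.2336 23.5419] 0.02874060205874801
mv [ 0.0008 -0.0005 -0.0003]
```

```bash
python3 -m inch '0 0 -0.002 0 0.05;0 0 -0.002 0 0.05;0 0 -0.002 0 0.05;0 0 -0.05 0 0.05;0 0 -0.1 0 0.06' ;python3 -m inch '0 0 -0.02 0 0.06;0 0 -0.02 0 0.06'; python3 st.py; python3 - <<'E'
from h import *
b=save("side","s6.png");a=save("top","t6.png")
z=lambda im,r,c,h,w,k:cv2.resize(im[r:r+h,c:c+w],None,fx=k,fy=k,interpolation=cv2.INTER_CUBIC)[...,::-1]
cv2.imwrite("pics/z6.png",np.hstack([z(a,150,250,90,110,4),z(b,150,250,90,80,4)]))
for c in("top","side"):print([(r["point"],r["conf"]) for r in arm.place_of(c,"handle_mid")],[(r["point"],r["conf"]) for r in arm.place_of(c,"plug_a_mid")])
E
```

```text
clock: 13.05
position: [0.5997, -0.1435, 0.4875]
ee_rot: [-0.004, -3.136, -0.0]
force: [1.1, 0.5, 1.2]
width: 0.592
gripper_force: 0.0
clock: 13.25
position: [0.6005, -0.1443, 0.5116]
ee_rot: [0.004, 3.137, -0.002]
force: [0.2, 0.1, -0.3]
width: 0.653
gripper_force: 0.0
[ 0.6005 -0.1443  0.5116] roll 1.5684 tilt [ 0.0048 -0.0012] F [ 0.2069  0.0621 -0.343 ] 0.05993655570041812
[([169.1, 316.9], 0.42)] [([184.2, 288.2], 0.42)]
[([182.7, 273.6], 0.5)] [([220.5, 285.2], 0.62)]
```

View pics/z6.png

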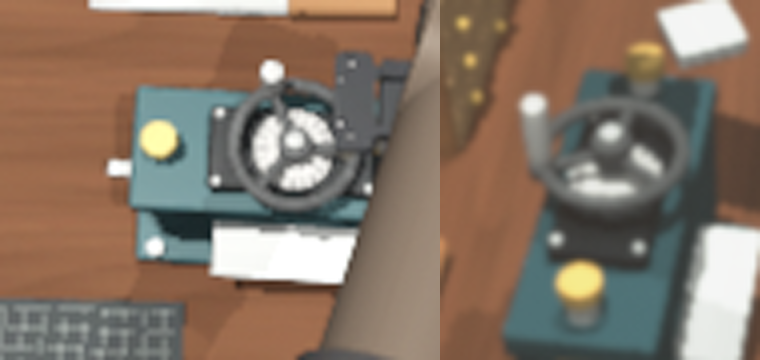

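Both plugs sit home with their heads on the necks (crop top (158,140), side (580,283) and (645,62)). The handle top is at crop top (271,71) and hasn't moved. Going to the handle.

```bash
python3 -m inch '-0.01 0.04 0 0 0.06;-0.03 0.08 0 0 0.06;-0.05 0.12 0 0 0.06;-0.052 0.139 0 0 0.06;-0.052 0.139 0 0 0.06';python3 -m inch '0 0 0 0 0.06;0 0 0 0 0.06'; python3 st.py .6525 -.005 .444
```

```text
clock: 14.05
position: [0.6532, 0.0001, 0.5065]
ee_rot: [0.007, -3.139, -0.002]
force: [0.6, -0.2, -0.3]
width: 0.654
gripper_force: 0.0
clock: 14.25
position: [0.6523, -0.0062, 0.5082]
ee_rot: [-0.006, -3.141, 0.001]
force: [0.6, 0.3, 0.1]
width: 0.653
gripper_force: 0.0
[ 0.6523 -0.0062  0.5082] roll 1.5669 tilt [-0.0006 -0.0009] F [0.5892 0.284  0.109 ] 0.05994058757535854
mv [-0.0003  0.0013  0.0642]
```

```bash
python3 -m inch '0 0.001 0.03 0 0.06;0 0.001 0.055 0 0.06;0 0.001 0.064 0 0.06;0 0.001 0.064 0 0.06' && python3 -m inch '0 0 0 0 0;0 0 0 0 0;0 0 0 0 0;0 0 0 0 0;0 0 0 0 0' 60;python3 -m inch '0 0 0 0 0;0 0 0 0 0'; python3 st.py
```

```text
clock: 14.65
position: [0.6521, -0.0046, 0.4435]
ee_rot: [-0.005, -3.139, 0.001]
force: [-0.7, -0.4, 0.8]
width: 0.654
gripper_force: 0.0
clock: 15.15
position: [0.6526, -0.0035, 0.4448]
ee_rot: [0.002, 3.141, 0.0]
force: [-1.2, -0.1, -1.3]
width: 0.266
gripper_force: 0.0
clock: 15.35
position: [0.6526, -0.0034, 0.4447]
ee_rot: [0.002, 3.141, 0.0]
force: [-0.6, 1.3, 1.2]
width: 0.199
gripper_force: 60.0
[ 0.6526 -0.0034  0.4447] roll 1.5693 tilt [0.0004 0.0002] F [-0.6457  1.2801  1.2065] 0.01830606553479204
```

```bash
cat > rows.py <<'E'
import sys,numpy as np
# start world angle, step, n, r
t0,dt,n=map(float,sys.argv[1:4]); r=float(sys.argv[4]) if len(sys.argv)>4 else .052
t=t0+dt*np.arange(1,n+1)
for i in range(0,int(n),5):
    b=t[i]-dt; print(round(b,3),";".join("%.4f %.4f 0 0 0"%(-r*(np.cos(a)-np.cos(b)),r*(np.sin(a)-np.sin(b))) for a in t[i:i+5]))
E
python3 rows.py .44 -.34 10
```

```text
0.44 -0.0047 -0.0170 0 0 0;-0.0035 -0.0345 0 0 0;0.0036 -0.0506 0 0 0;0.0155 -0.0635 0 0 0;0.0311 -0.0717 0 0 0
-1.26 0.0174 -0.0025 0 0 0;0.0347 0.0010 0 0 0;0.0498 0.0100 0 0 0;0.0610 0.0236 0 0 0;0.0670 0.0401 0 0 0
```

```bash
python3 -m inch '-0.0047 -0.0170 0 0 0;-0.0035 -0.0345 0 0 0' 60; python3 st.py; python3 -m inch '0.0071 -0.0161 0 0 0;0.019 -0.029 0 0 0;0.0346 -0.0372 0 0 0;0.0346 -0.0372 0 0 0'; python3 st.py
```

```text
clock: 15.55
position: [0.6558, -0.0364, 0.4446]
ee_rot: [0.002, -3.139, -0.004]
force: [-13.8, 7.4, 10.5]
width: 0.195
gripper_force: 60.0
[ 0.6558 -0.0364  0.4446] roll 1.5722 tilt [-0.0021  0.0028] F [-13.7861   7.4235  10.5104] 0.017917222598049475
clock: 15.95
position: [0.6196, -0.074, 0.4446]
ee_rot: [-0.001, -3.139, -0.007]
force: [-4.9, 7.3, 3.8]
width: 0.198
gripper_force: 60.0
[ 0.6196 -0.074   0.4446] roll 1.5701 tilt [-0.0023  0.0043] F [-4.8536  7.2761  3.8173] 0.018156393195977408
```

```bash
python3 -m inch '0.018 -0.0015 0 0 0;0.0355 0.002 0 0 0;0.0508 0.011 0 0 0;0.062 0.0246 0 0 0;0.068 0.0411 0 0 0'; python3 -m inch '0 0 0 0 0'; python3 st.py; python3 - <<'E'
from h import *
P=np.array([[.6526,-.0034],[.6558,-.0364],[.6196,-.074],arm.observe()["position"][:2]])
A=np.c_[2*P,np.ones(4)];s=np.linalg.lstsq(A,(P**2).sum(1),rcond=None)[0];c=s[:2];print(c,np.sqrt(s[2]+c@c),[np.arctan2(*(p-c)[::-1]) for p in P])
E
```

```text
clock: 16.45
position: [0.5533, -0.0346, 0.4447]
ee_rot: [0.005, 3.139, -0.002]
force: [10.0, -3.4, -7.4]
width: 0.203
gripper_force: 60.0
clock: 16.55
position: [0.5532, -0.0318, 0.4446]
ee_rot: [-0.002, 3.141, 0.002]
force: [0.5, 3.2, -0.5]
width: 0.199
gripper_force: 60.0
[ 0.5532 -0.0318  0.4446] roll 1.5722 tilt [0.0006 0.0015] F [ 0.5478  3.1705 -0.451 ] 0.018231084671925163
[ 0.6048509  -0.02407509] 0.05218692458329068 [np.float64(0.40862236713224687), np.float64(-0.2373467563509137), np.float64(-1.2835414743350548), np.float64(-2.992254076372878)]
```

```bash
python3 -m inch '0.0004 0.003 0 0 0;0.0005 0.005 0 0 0;0.0006 0.007 0 0 0;0.0006 0.007 0 0 0'; python3 st.py;python3 -m inch '0 0.001 0 0 0;0 0.002 0 0 0;0 0.002 0 0 0;0 0.002 0 0 0'; python3 st.py
```

```text
clock: 16.95
position: [0.5529, -0.0276, 0.4446]
ee_rot: [-0.004, -3.141, 0.001]
force: [-0.0, -2.4, 2.4]
width: 0.202
gripper_force: 60.0
[ 0.5529 -0.0276  0.4446] roll 1.5681 tilt [-0.0001 -0.0005] F [-0.0108 -2.4296  2.4179] 0.01850844137507849
clock: 17.35
position: [0.5527, -0.025, 0.4446]
ee_rot: [-0.003, -3.141, -0.0]
force: [-2.1, -1.9, 4.3]
width: 0.201
gripper_force: 60.0
[ 0.5527 -0.025   0.4446] roll 1.5691 tilt [-0.0002  0.0001] F [-2.089  -1.8542  4.3349] 0.018482799704347696
```

```bash
python3 -m inch '0 0.001 0 0 0;0 0.002 0 0 0;0 0.002 0 0 0;0 0.002 0 0 0'; python3 st.py
```

```text
clock: 17.75
position: [0.5527, -0.0228, 0.4446]
ee_rot: [-0.002, -3.141, -0.0]
force: [-2.2, -1.5, 5.9]
width: 0.199
gripper_force: 60.0
[ 0.5527 -0.0228  0.4446] roll 1.5693 tilt [-0.0002  0.0003] F [-2.1679 -1.489   5.9497] 0.01829587994817587
```

```bash
python3 -m inch '0 0.001 0 0 0;0 0.002 0 0 0;0 0.002 0 0 0;0 0.002 0 0 0'; python3 st.py|tail -1;  python3 -m inch '0 0.001 0 0 0;0 0.001 0 0 0;0 0.001 0 0 0'|head -2; python3 st.py
```

```text
clock: 18.15
position: [0.5527, -0.0214, 0.4446]
ee_rot: [-0.003, -3.141, 0.001]
force: [-2.2, -4.0, 4.4]
width: 0.2
gripper_force: 60.0
[ 0.5527 -0.0214  0.4446] roll 1.5687 tilt [-0.0001 -0.0005] F [-2.1603 -4.025   4.4261] 0.018341727639010097
clock: 18.45
position: [0.5527, -0.0211, 0.4446]
[ 0.5527 -0.0211  0.4446] roll 1.5678 tilt [ 0.0001 -0.0015] F [-2.3036 -6.4592  5.3205] 0.01823060456991511
```

Resistance is building. One more push to confirm the stop.

```bash
python3 -m inch '0 0.001 0 0 0;0 0.002 0 0 0;0 0.002 0 0 0;0 0.002 0 0 0'|head -2; python3 st.py;  python3 -m inch '0 0.001 0 0 0;0 0.002 0 0 0;0 0.002 0 0 0;0 0.002 0 0 0'|head -2; python3 st.py
```

```text
clock: 18.85
position: [0.5527, -0.0207, 0.4446]
[ 0.5527 -0.0207  0.4446] roll 1.566 tilt [ 0.0001 -0.0036] F [ -1.1655 -12.3085   4.4446] 0.01864220393365733
clock: 19.25
position: [0.5526, -0.0203, 0.4446]
[ 0.5526 -0.0203  0.4446] roll 1.5643 tilt [ 0.0002 -0.0057] F [ -1.2737 -17.8443   3.3828] 0.01811577208704531
```

The stop is confirmed: force builds with no further travel, and contact is at TCP y ≈ -0.0216. Now I'll unload and back off.

```bash
python3 -m inch '0 -0.004 0 0 0;0 -0.009 0 0 0;0.0 -0.013 0 0 0;0 -0.013 0 0 0'|head -2; python3 st.py; python3 - <<'E'
import numpy as np
from cell import arm
p=arm.observe()["position"][:2]-[.6049,-.0241];print(np.arctan2(p[1],p[0])%(2*np.pi),np.hypot(*p))
E
python3 rows.py 3.28 .36 20
```

```text
clock: 19.65
position: [0.5529, -0.0283, 0.4446]
[ 0.5529 -0.0283  0.4446] roll 1.5698 tilt [0.0002 0.0014] F [-1.8905  1.0974  5.4404] 0.01866099263599824
3.222266157469208 0.05220970680120095
3.28 -0.0058 -0.0177 0 0 0;-0.0175 -0.0322 0 0 0;-0.0336 -0.0416 0 0 0;-0.0519 -0.0448 0 0 0;-0.0702 -0.0414 0 0 0
5.08 -0.0159 0.0097 0 0 0;-0.0274 0.0244 0 0 0;-0.0329 0.0421 0 0 0;-0.0319 0.0607 0 0 0;-0.0243 0.0778 0 0 0
6.88 0.0131 0.0133 0 0 0;0.0299 0.0211 0 0 0;0.0485 0.0225 0 0 0;0.0664 0.0172 0 0 0;0.0812 0.0060 0 0 0
8.68 0.0100 -0.0157 0 0 0;0.0138 -0.0340 0 0 0;0.0109 -0.0524 0 0 0;0.0017 -0.0686 0 0 0;-0.0126 -0.0805 0 0 0
```

```bash
python3 rows.py 3.23 .36 30
```

```text
3.23 -0.0049 -0.0180 0 0 0;-0.0159 -0.0330 0 0 0;-0.0314 -0.0433 0 0 0;-0.0496 -0.0474 0 0 0;-0.0680 -0.0448 0 0 0
5.03 -0.0164 0.0089 0 0 0;-0.0285 0.0230 0 0 0;-0.0350 0.0404 0 0 0;-0.0349 0.0591 0 0 0;-0.0282 0.0764 0 0 0
6.83 0.0124 0.0139 0 0 0;0.0289 0.0226 0 0 0;0.0473 0.0249 0 0 0;0.0654 0.0205 0 0 0;0.0808 0.0101 0 0 0
8.63 0.0107 -0.0152 0 0 0;0.0154 -0.0332 0 0 0;0.0135 -0.0517 0 0 0;0.0051 -0.0684 0 0 0;-0.0086 -0.0810 0 0 0
10.43 -0.0173 -0.0070 0 0 0;-0.0359 -0.0075 0 0 0;-0.0535 -0.0014 0 0 0;-0.0678 0.0105 0 0 0;-0.0770 0.0267 0 0 0
12.23 -0.0029 0.0184 0 0 0;0.0009 0.0366 0 0 0;0.0108 0.0524 0 0 0;0.0257 0.0636 0 0 0;0.0435 0.0689 0 0 0
```

```bash
python3 -m inch '-0.0049 -0.0180 0 0 0;-0.0159 -0.0330 0 0 0;-0.0314 -0.0433 0 0 0;-0.0496 -0.0474 0 0 0;-0.0680 -0.0448 0 0 0'; python3 -m inch '0 0 0 0 0'|head -2; cat >ang.py <<'E'
import numpy as np
from cell import arm
s=arm.observe();p=s["position"][:2]-[.6049,-.0241];print("angle",np.arctan2(p[1],p[0])%(2*np.pi),"r",np.hypot(*p),"F",s["force"],s["position"])
E
python3 ang.py
```

```text
clock: 20.15
position: [0.6209, -0.0733, 0.4445]
ee_rot: [-0.003, -3.14, -0.004]
force: [-7.6, 7.6, 11.5]
width: 0.199
gripper_force: 60.0
clock: 20.25
position: [0.623, -0.072, 0.4446]
angle 5.07381591075753 r 0.05120922735821198 F [2.33635446 2.89766023 6.15177339] [ 0.62300806 -0.07200076  0.4445849 ]
```

```bash
python3 -m inch '-0.0164 0.0089 0 0 0;-0.0285 0.0230 0 0 0;-0.0350 0.0404 0 0 0;-0.0349 0.0591 0 0 0;-0.0282 0.0764 0 0 0'|tail -3; python3 -m inch '0 0 0 0 0'|head -1;python3 ang.py; python3 -m inch '0.0124 0.0139 0 0 0;0.0289 0.0226 0 0 0;0.0473 0.0249 0 0 0;0.0654 0.0205 0 0 0;0.0808 0.0101 0 0 0'|tail -3; python3 -m inch '0 0 0 0 0'|head -1;python3 ang.py
```

```text
force: [-2.9, -6.1, 6.8]
width: 0.204
gripper_force: 60.0
clock: 20.85
angle 0.5912027356937953 r 0.052360523989721144 F [-2.68688688  1.42216277  5.15041349] [0.64837342 0.00508366 0.44461978]
force: [9.5, -3.8, -2.1]
width: 0.202
gripper_force: 60.0
clock: 21.45
angle 2.383011544346535 r 0.05259107692869904 F [-3.63362559 -1.24423689  4.17138537] [0.56672872 0.012077   0.44457469]
```

```bash
python3 -m inch '0.0107 -0.0152 0 0 0;0.0154 -0.0332 0 0 0;0.0135 -0.0517 0 0 0;0.0051 -0.0684 0 0 0;-0.0086 -0.0810 0 0 0'|tail -3; python3 -m inch '0 0 0 0 0'|head -1;python3 ang.py; python3 -m inch '-0.0173 -0.0070 0 0 0;-0.0359 -0.0075 0 0 0;-0.0535 -0.0014 0 0 0;-0.0678 0.0105 0 0 0;-0.0770 0.0267 0 0 0'|tail -3; python3 -m inch '0 0 0 0 0'|head -1;python3 ang.py; python3 rows.py 12.26 .36 5; python3 rows.py 14.06 .32 5
```

```text
force: [-0.2, 7.2, 4.8]
width: 0.201
gripper_force: 60.0
clock: 22.05
angle 4.178917711400614 r 0.05157571846937601 F [ 2.17324131 -0.91331908  4.69120941] [ 0.57867244 -0.06850912  0.44460221]
force: [-12.1, -1.2, 13.4]
width: 0.197
gripper_force: 60.0
clock: 22.65
angle 6.0174411656886395 r 0.05174559111366647 F [-1.7429199   3.42864922  7.37937535] [ 0.65482918 -0.03768981  0.44458948]
12.26 -0.0023 0.0185 0 0 0;0.0020 0.0366 0 0 0;0.0124 0.0520 0 0 0;0.0276 0.0628 0 0 0;0.0456 0.0675 0 0 0
14.06 0.0165 -0.0014 0 0 0;0.0318 -0.0079 0 0 0;0.0442 -0.0188 0 0 0;0.0525 -0.0331 0 0 0;0.0559 -0.0494 0 0 0
```

```bash
python3 -m inch '-0.0023 0.0185 0 0 0;0.0020 0.0366 0 0 0;0.0124 0.0520 0 0 0;0.0276 0.0628 0 0 0;0.0456 0.0675 0 0 0'|tail -3; python3 -m inch '0 0 0 0 0'|head -1;python3 ang.py; python3 -m inch '0.0165 -0.0014 0 0 0;0.0318 -0.0079 0 0 0;0.0442 -0.0188 0 0 0;0.0525 -0.0331 0 0 0'|tail -3; python3 -m inch '0 0 0 0 0;0 0 0 0 0'|head -1;python3 ang.py
```

```text
force: [4.8, -3.2, 4.7]
width: 0.198
gripper_force: 60.0
clock: 23.25
angle 1.5293168797623236 r 0.05237776030233299 F [-3.8057235   4.69193622  5.77590396] [0.60707198 0.02823271 0.44460689]
force: [6.5, 3.6, 0.6]
width: 0.199
gripper_force: 60.0
clock: 23.85
angle 2.8170569927684928 r 0.05204708073435595 F [-7.00758772 -0.27987882  9.58961002] [ 0.55556983 -0.00750381  0.44454332]
```

```bash
python3 -m inch '0.0015 -0.006 0 0 0;0.0024 -0.011 0 0 0;0.0026 -0.0135 0 0 0;0.0026 -0.0135 0 0 0;0.0026 -0.0135 0 0 0'|tail -3; python3 ang.py
```

```text
force: [-7.3, 1.0, 9.1]
width: 0.201
gripper_force: 60.0
angle 3.062461255444272 r 0.051784965453113 F [-7.27000381  1.04908221  9.12895226] [ 0.55327708 -0.02000646  0.44452634]
```

```bash
python3 -m inch '0.0003 -0.001 0 0 0;0.0003 -0.0018 0 0 0;0.0003 -0.0018 0 0 0;0.0003 -0.0018 0 0 0'|tail -3; python3 ang.py
```

```text
force: [-6.2, 2.8, 9.0]
width: 0.201
gripper_force: 60.0
angle 3.0894582968515083 r 0.051852354408831666 F [-6.17498236  2.79149075  8.98379653] [ 0.5531181  -0.02139794  0.44453025]
```

```bash
python3 -m inch '0 -0.0006 0 0 0;0 -0.0006 0 0 0;0 -0.0006 0 0 0'|tail -3; python3 ang.py; python3 - <<'E'
from h import *
save("top","t9.png");b=save("side","s9.png")
z=lambda im,r,c,h,w,k:cv2.resize(im[r:r+h,c:c+w],None,fx=k,fy=k,interpolation=cv2.INTER_CUBIC)[...,::-1]
cv2.imwrite("pics/z9.png",z(b,120,200,160,240,3))
E
```

```text
force: [-6.4, 2.5, 9.6]
width: 0.197
gripper_force: 60.0
angle 3.1004819888307305 r 0.051839851518357724 F [-6.36995696  2.46803933  9.60604436] [ 0.55310395 -0.02196943  0.44453157]
```

View pics/z9.png

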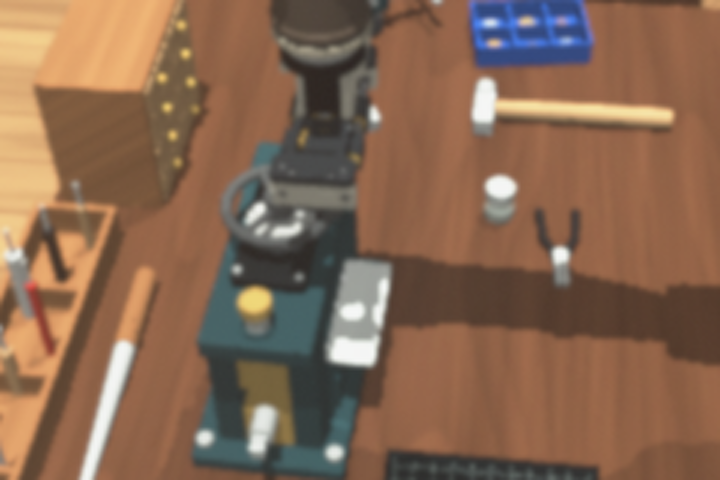

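The left plug is still home at crop (255,308) and the gripper is holding the crank on the robot's side of the wheel. The jar, pliers and hammer haven't moved. Handing in.

```bash
python3 -c "
from cell import arm
print(arm.sign_off())"
```

```text
the job is handed in; nothing more can be done
None
```

I put both plugs fully home, wound the wheel down to the stop, backed it off two full turns by measured handle angle, and handed in still gripping the crank; the right plug was hidden in the last picture but looked seated before the winding.

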